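Push a printing block into the register corner

ROBOT

A 6-joint arm with a two-finger parallel gripper is mounted at the origin on a cart in front of the work surface, level with it; the furniture and walls round the work are solid. World frame = base frame: x ahead of the robot, y to its left, z up, the work surface at z = 0. Lengths are in mm, angles in degrees, forces in N, time in s.
With the tool pointing down it reaches from about 350 to 850 mm from the base axis. Payload 8.1 kg.
Tool frame: the origin (TCP) lies at the very end of the fingers, on their centre line; the grasp point (between the pads) lies r.tcp_to_grasp behind it (r.tcp_to_grasp is the distance from the TCP to the grasp point, in mm); z points along the fingers, y is the line along which they close (so a half turn about z gives the same grasp; the last joint's range is limited). The gripper opens to 85 mm and grips with 20 to 120 N. Pads are 22 mm wide; open, the fingers measure 114 mm over their backs; the gripper's body (76 mm by 85 mm) begins 54 mm behind the grasp point. The pads swing forward as they close: fully open they stand 13 mm farther back than shut.
Start: joints at [69.591, 7.471, 85.268, -0, 87.261, -4.893], TCP at [160.479, 578.145, 231.292] pointing down, gripper open.
Joint ranges: [-169.43, 169.43], [-51.17, 129.36], [1.28, 143.12], [-76.62, 256.62], [0, 156.53], [-152.29, 152.29]. Speed limits (degrees/s): [136.94, 136.94, 159.86, 180, 180, 180].

INTERFACE

Orientations are given as [roll, pitch, yaw] about the fixed x, y, z axes, in that order (R = Rz(yaw) Ry(pitch) Rx(roll)).
In Python, from bench import sense, viewer, order, r gives the robot as it stands.
- The arm moves only by the tool carry_out, never from a script. Its argument "increments" is one flat list of numbers, 7 for each row, row after row: the shift along the tool's x, y, z as a fraction of full scale, then the turn, a rotation vector about the tool's x, y, z as a fraction of full scale, then the opening, from -1 (shut) to 1 (fully open). A call has exactly 10 rows; each row is the pose to reach, as a shift and turn from the pose commanded when the call began, along the tool's axes at that moment, turning the shorter way round; what a row does not reach only later rows make up. Full scale, the value 1, is 400 mm for a shift and 2 pi rad for a turn. A row lasts 1/8 s, in which the tool goes at most 62.5 mm and 10.7 degrees, less where a joint would pass 70% of its speed; a pose out of reach is approached as far as the arm can. A call with a number of a shift or a turn outside -1 to 1 is refused whole. A call with a gripper value outside its range is refused whole. The fingers move at their own pace and stop on an object; "force" is the grip in N (left out, the last holds). Time passes only in rows, so rows that repeat a pose let the fingers close, or fill a call up. It gives the time, the measured TCP pose, the force, the opening and the grip force at its end, in the units of the state.
- sense(): the state, without advancing time (a new reading comes with each control period).
- viewer.snapshot(name): name is "scene" or "top" or "wrist"; returns the picture (384x512x3 uint8, red, green, blue); there is no depth.
- viewer.get_calibration(name): a dict with "fx", "fy", "cx", "cy" (pixels), "R" (3x3) and "t" (3): a world point X has camera coordinates R X + t. Camera axes: x right, y down, z forward; pixel columns grow to the right and rows downward; lengths in mm; the calibration is good to about 2 mm. A picture is of the moment at which its call begins: read the wrist's pose just before it. get_calibration takes no time and is no camera call; for the wrist camera it gives the pose at the moment of the call.
- order.hand_in(): hands the job in; it is judged then, once.
The state is a dict: "time": time; "joint_pos": joint angles; "qd": joint speeds; "joint_efforts": joint torques, N m; "tool_pos": TCP position; "tcp_rot": TCP orientation; "ft_force": force on the tool from outside, world axes, zero at the start; "wrist_torque": the same for the moment, N m; "finger_gap": finger opening in mm; "grip_force": force on a finger pad.
Only numpy, scipy, OpenCV 4.12 (cv2) and the standard library are available. Lean on these libraries where they do the work, as an engineer would, in place of code of your own. Each camera call takes 0.05 s, during which the arm holds its last target. There are 200 camera calls.

TASK

With the fingertips, push the wooden printing block with the green lino face along the table until it sits square in the dark steel register corner, one long side flat against the long stop and one short side flat against the short stop. Push gently: do not grip the block, lift it or tip it, and do not shove it so that it flies along. Leave the beaker, cup, chalk block, tin, eraser and crayon pack where they stand.

Things in the scene. Friction and masses are not known exactly. Their poses are not given: they have to be found in the camera images.
- print_block: loose printing block: plywood, green lino face with a pale leaf outline; 100 (x) x 140 (y) x 24 mm high, about 0.25 kg, too broad to grip. Origin: centre of its underside, on the table (z = 0). Starts within 0.4 rad of the corner's heading, clear of both stops, in the corner's free space. Slides with ordinary friction.
- lay_corner: register corner: fixed L of dark steel bars, 22 mm wide, 14 mm high. Origin: inner corner, table level. Inner face of the long stop: plane x = 0, from y = 0 to -0.21; of the short stop: plane y = 0, from x = 0 to -0.13. Free space at negative x and y; a seated block's centre is at x -0.05, y -0.07, axes parallel. x points away from the robot, y left, turned up to 0.2 rad.
- beaker: the black beaker, 77 mm across, 101 mm high; origin at the centre of its underside; loose bystander, to be left alone
- cup: the clear plastic mixing cup, 69 mm across, 88 mm high; origin at the centre of its underside; loose bystander, to be left alone
- chalk: the white paper-wrapped chalk block, 58 x 108 x 34 mm (x, y, z); origin at the centre of its underside; loose bystander, to be left alone
- tin: the small tan tin with a printed lid, 49 x 72 x 18 mm (x, y, z); origin at the centre of its underside; loose bystander, to be left alone
- rubber: the worn white eraser, 21 x 42 x 12 mm (x, y, z); origin at the centre of its underside; loose bystander, to be left alone
- pack: the small white card pack of crayons, 44 x 53 x 19 mm (x, y, z); origin at the centre of its underside; loose bystander, to be left alone

How it is judged (in metres and radians):
At the end, for the whole second after the job is handed in: The block lies flat and at rest in the register corner, its long side within 3 mm of the long stop and its short side within 3 mm of the short stop (measured at its centre lines), square to them within 0.025 rad (x of print_block in the frame of lay_corner between -0.053 and -0.047 m and y of print_block in the frame of lay_corner between -0.073 and -0.067 m and angle between the x axis of print_block and the x axis of lay_corner, either way round below 0.025 rad and angle between print_block's own z axis and vertical below 0.03 rad and height (world z) of print_block below 0.003 m and linear speed of print_block below 0.01 m/s); the robot touches nothing.
It fails at once if the block is lifted more than 8 mm off the table or tipped more than 0.1 rad (height (world z) of print_block above 0.008 m or angle between print_block's own z axis and vertical above 0.1 rad).
It fails at once if the block is shoved faster than 0.5 m/s (linear speed of print_block above 0.5 m/s).
It fails at once if a bystander (beaker, cup, chalk block, tin, eraser, crayon pack) is moved more than 15 mm or tipped (distance of any of beaker, cup, chalk, tin, rubber, pack from where it was at the start of the episode above 0.015 m or angle between any of beaker, cup, chalk, tin, rubber, pack's own z axis and vertical above 0.3 rad).
It also fails if it takes over 45 s, if anything falls off the work surface, if the arm or the gripper's body presses on something with over 40 N, if the wrist force passes 120 N, or if a joint passes its speed limit or range.

## Working session

There is one attempt and no reset: what is moved stays moved. The work goes in short steps, Python scripts to look and compute and a tool call to move; the robot and the scene stay as the last step left them, time stands still between calls to the robot, and variables do not carry over. Pictures are saved under pics/ and viewed, at most 10 in all, crops included, and the job is handed in when it is done.

Besides the shell and the picture viewer there is one more tool, called after ">>>" in YAML: its name, and indented under it one key for each argument. carry_out: Moves the arm, as the interface text tells. Its arguments: {"type":"object","properties":{"increments":{"type":"array"},"force":{"type":"number"}},"required":["increments"]}

```bash
mkdir -p pics; python3 - <<'E'
from bench import sense, viewer, order, r
import cv2,numpy as np
s=sense();print(s['time'],s['tool_pos'],s['tcp_rot'],r.tcp_to_grasp)
for n in("top","scene"):
    im=viewer.snapshot(n);cv2.imwrite(f'pics/{n}0.png',cv2.resize(im[:,:,::-1],(800,600),interpolation=cv2.INTER_CUBIC))
    c=viewer.get_calibration(n);print(n,c)
E
```

```text
0.0 [160.27560092 577.63659018 230.24466158] [-1.79895531e+02 -7.39818197e-03  1.64486303e+02] 18.700000000000003
top {'fx': 368.7341677229122, 'fy': 368.7341677229122, 'cx': 255.71942641373764, 'cy': 186.34980149005554, 'R': array([[-4.75651781e-03, -9.99988289e-01,  8.92583680e-04],
       [-9.81626745e-01,  4.49891012e-03, -1.90758206e-01],
       [ 1.90751956e-01, -1.78352882e-03, -9.81636649e-01]]), 't': array([  36.20169995,  580.44896132, 1054.39267615])}
scene {'fx': 358.9517106392062, 'fy': 358.9517106392062, 'cx': 261.8665393709553, 'cy': 192.32716876866155, 'R': array([[ 0.73366091, -0.67908465, -0.02420138],
       [-0.36925116, -0.36852258, -0.85313814],
       [ 0.57043426,  0.63485049, -0.52112341]]), 't': array([-396.79560219,  248.66374157,  550.58633102])}
```

View pics/top0.png

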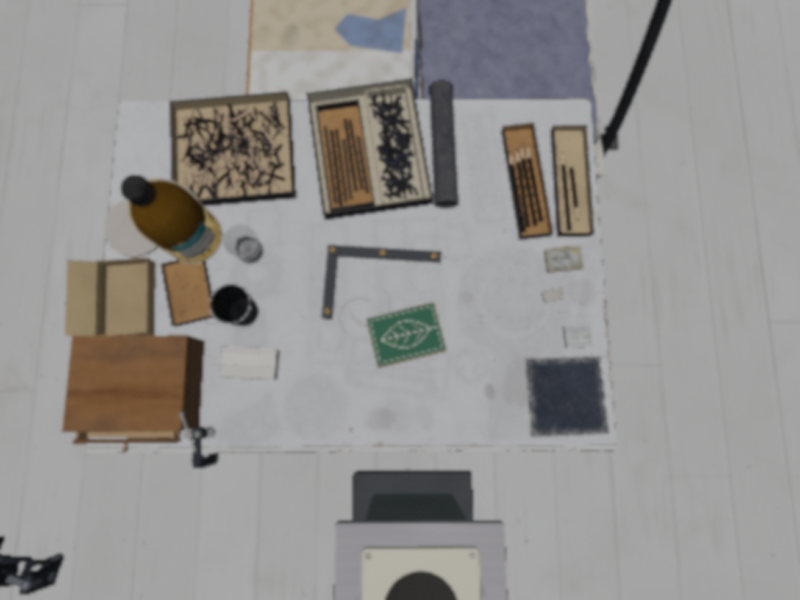

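View pics/scene0.png

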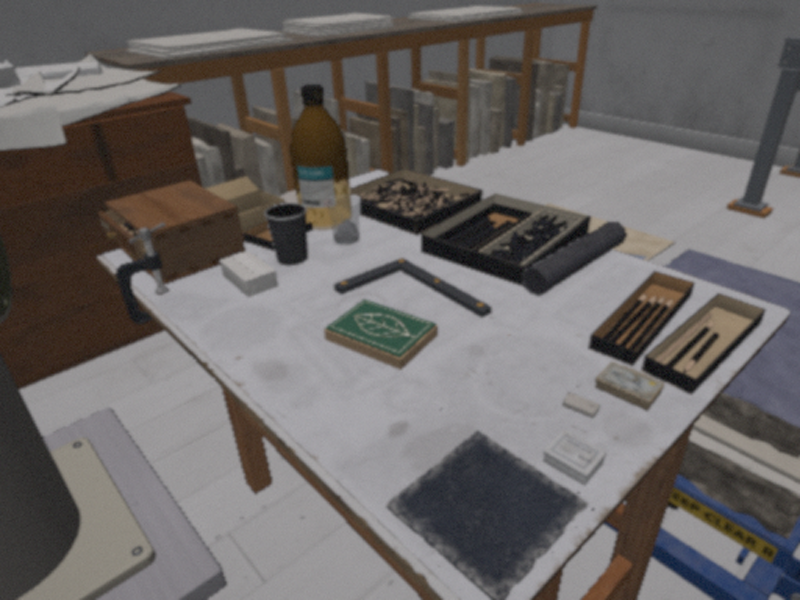

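The top view shows the L with its corner near (335,255) and its arms running right to (440,257) and down to (328,315). The block is centred near (406,334), tilted a few degrees. I'll enlarge that region.

```bash
python3 - <<'E'
from bench import viewer
import cv2,numpy as np
im=np.mean([viewer.snapshot("top").astype(float) for _ in range(4)],0).astype(np.uint8)
c=im[150:240,195:295]
cv2.imwrite('pics/crop1.png',cv2.resize(c[:,:,::-1],(0,0),fx=6.5,fy=6.5,interpolation=cv2.INTER_CUBIC))
hsv=cv2.cvtColor(im,cv2.COLOR_RGB2HSV)
m=cv2.inRange(hsv,(50,80,30),(90,255,200));m[:, :200]=0;m[:,330:]=0;m[:150]=0;m[260:]=0
m=cv2.morphologyEx(m,cv2.MORPH_CLOSE,np.ones((7,7)))
k=max(cv2.findContours(m,0,2)[0],key=cv2.contourArea);b=cv2.minAreaRect(k);print(b,cv2.boxPoints(b))
E
```

```text
((259.3823547363281, 213.52944946289062), (24.496097564697266, 37.83555603027344), 75.96376037597656) [[238.05884 206.23532]
 [274.7647  197.05887]
 [280.70587 220.82358]
 [244.      230.00003]]
```

View pics/crop1.png

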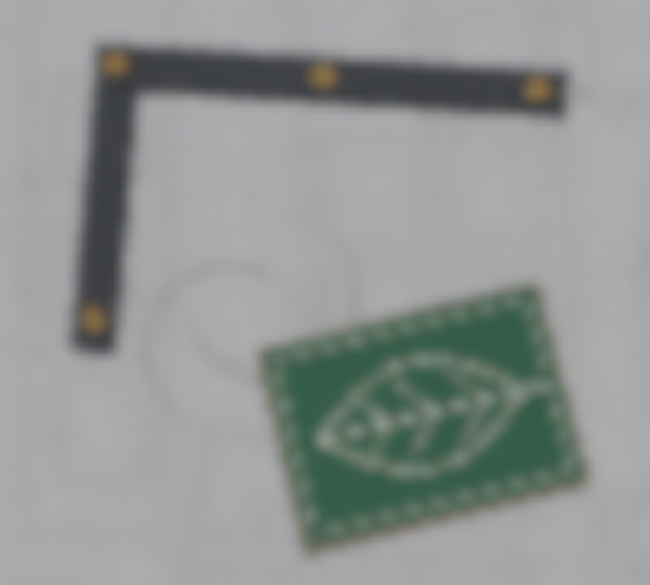

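The crop shows the block's lino corners at TL(260,352), TR(540,284), BR(588,484) and BL(308,552). The L's outer corner is at (97,45), and its bolts are at (116,63), (538,89) and (92,320). Next I'll fit the poses.

```bash
cat > h.py <<'E'
import numpy as np
from scipy.optimize import least_squares
def proj(c,P):
    q=P@c['R'].T+c['t'];return np.c_[c['fx']*q[:,0]/q[:,2]+c['cx'],c['fy']*q[:,1]/q[:,2]+c['cy']]
def unproj(c,uv,z):
    d=np.c_[(uv[:,0]-c['cx'])/c['fx'],(uv[:,1]-c['cy'])/c['fy'],np.ones(len(uv))]@c['R'];C=-c['R'].T@c['t']
    return C+d*((z-C[2])/d[:,2])[:,None]
def fit(c,uv,M,x0):
    def w(p):
        a=p[2];R=np.array([[np.cos(a),-np.sin(a)],[np.sin(a),np.cos(a)]]);return np.c_[M[:,:2]@R.T+p[:2],M[:,2]]
    s=least_squares(lambda p:(proj(c,w(p))-uv).ravel(),x0,x_scale=[100,100,1]);return s.x,s.fun.reshape(-1,2)
LM=np.array([[22,22,14],[22,-210,14],[0,-210,14],[0,0,14],[-130,22,14],[-130,0,14]],float)
BM=np.array([[50,70,24],[50,-70,24],[-50,-70,24],[-50,70,24]],float)
def rel(L,B):
    a=L[2];R=np.array([[np.cos(a),-np.sin(a)],[np.sin(a),np.cos(a)]]);return R.T@(B[:2]-L[:2]),np.degrees(B[2]-L[2])
E
python3 - <<'E'
from h import *;from bench import viewer
c=viewer.get_calibration("top");f=lambda a:(np.array(a,float)+.5)/6.5-.5+[195,150]
L,e=fit(c,f([[97,45],[567,72],[564,115],[135,92],[72,347],[115,352]]),LM,[500,100,0]);print(L,e.round(2).tolist())
B,e=fit(c,f([[260,352],[540,284],[588,484],[308,552]]),BM,[400,0,0]);print(B,e.round(2).tolist())
print(rel(L,B),np.degrees([L[2],B[2]]))
for n,p,z in(("cup",[248,252],0),("beaker",[237,310],0),("chalk",[250,362],34),("rub",[553,295],12),("pack",[577,336],19)):
    print(n,unproj(c,np.array([p])*.64,z).round())
E
```

```text
[ 6.63463906e+02  1.60250812e+02 -6.38621593e-02] [[-0.32, -0.25], [0.33, -0.21], [0.47, -0.09], [0.18, -0.38], [-0.56, 0.6], [-0.09, 0.25]]
[5.01560286e+02 2.12507713e+01 2.32236269e-01] [[-0.74, -0.44], [0.37, -0.51], [1.08, 0.23], [-0.71, 0.66]]
(array([-152.70277035, -149.04917844]), np.float64(16.965190251048472)) [-3.6590322  13.30615805]
cup [[675. 344.   0.]]
beaker [[554. 361.   0.]]
chalk [[448. 321.  34.]]
rub [[ 580. -274.   12.]]
pack [[ 497. -314.   19.]]
```

>>> carry_out:
  increments: [-0.75, -0.93, 0, 0, 0, -0.033, 0.18, -0.75, -0.93, 0, 0, 0, -0.033, 0.18, -0.75, -0.93, 0, 0, 0, -0.033, 0.18, -0.75, -0.93, 0, 0, 0, -0.033, 0.18, -0.75, -0.93, 0, 0, 0, -0.033, 0.18, -0.75, -0.93, 0, 0, 0, -0.033, 0.18, -0.75, -0.93, 0, 0, 0, -0.033, 0.18, -0.75, -0.93, 0, 0, 0, -0.033, 0.18, -0.75, -0.93, 0, 0, 0, -0.033, 0.18, -0.75, -0.93, 0, 0, 0, -0.033, 0.18]

```text
time: 1.55
tool_pos: [349.9, 139.7, 231.3]
tcp_rot: [180.0, -0.0, 176.3]
ft_force: [-0.6, 1.0, -0.0]
finger_gap: 50.2
grip_force: 0.0
```

>>> carry_out:
  increments: [-0.07, -0.136, 0.05, 0, 0, 0, 0.18, -0.1375, -0.272, 0.15, 0, 0, 0, 0.18, -0.1375, -0.272, 0.3, 0, 0, 0, 0.18, -0.1375, -0.272, 0.42, 0, 0, 0, 0.18, -0.1375, -0.272, 0.5, 0, 0, 0, 0.18, -0.1375, -0.272, 0.55, 0, 0, 0, 0.18, -0.1375, -0.272, 0.562, 0, 0, 0, 0.18, -0.1375, -0.272, 0.562, 0, 0, 0, 0.18, -0.1375, -0.272, 0.562, 0, 0, 0, 0.18, -0.1375, -0.272, 0.562, 0, 0, 0, 0.18]

```text
time: 2.8
tool_pos: [398.9, 27.4, 7.5]
tcp_rot: [180.0, 0.1, 176.4]
ft_force: [-0.3, 0.9, -0.1]
finger_gap: 50.5
grip_force: 0.0
```

```bash
python3 - <<'E'
from bench import sense, viewer
import cv2
print(sense()['tool_pos'],sense()['ft_force'])
im=viewer.snapshot("scene")[110:270,160:330]
cv2.imwrite('pics/s2.png',cv2.resize(im[:,:,::-1],(0,0),fx=3.7,fy=3.7,interpolation=cv2.INTER_CUBIC))
E
```

```text
[398.91139172  27.44879387   7.46093437] [-0.3133873   0.86993035 -0.13004634]
```

View pics/s2.png

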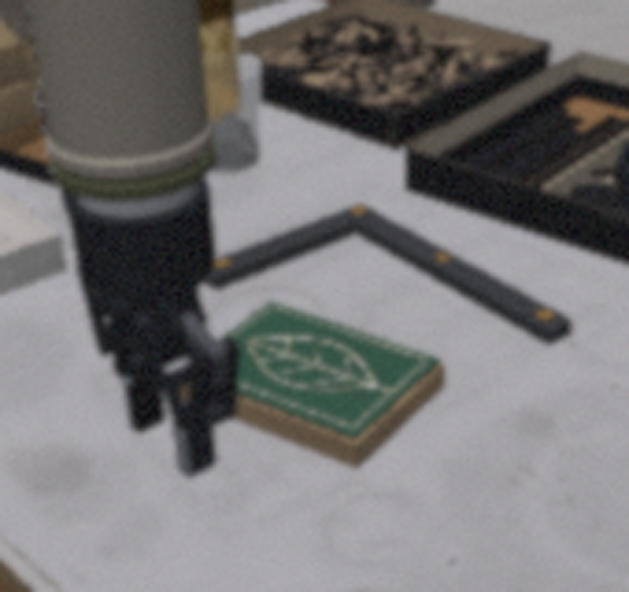

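The fingertips stand low behind the block's near long side, tips at (145,420) and (195,465) in the crop, with nothing in the way. I'll push gently forward.

>>> carry_out:
  increments: [-0.04, 0, 0, 0, 0, 0, 0.18, -0.07, 0, 0, 0, 0, 0, 0.18, -0.1, 0, 0, 0, 0, 0, 0.18, -0.13, 0, 0, 0, 0, 0, 0.18, -0.16, 0, 0, 0, 0, 0, 0.18, -0.19, 0, 0, 0, 0, 0, 0.18, -0.22, 0, 0, 0, 0, 0, 0.18, -0.25, 0, 0, 0, 0, 0, 0.18, -0.28, 0, 0, 0, 0, 0, 0.18, -0.3, 0, 0, 0, 0, 0, 0.18]

```text
time: 4.1
tool_pos: [518.6, 19.7, 6.5]
tcp_rot: [-180.0, 0.0, 176.4]
ft_force: [-2.7, 0.1, 1.5]
finger_gap: 50.2
grip_force: 1.1
```

```bash
python3 - <<'E'
from bench import sense, viewer
import cv2,numpy as np
print(sense()['tool_pos'],sense()['ft_force'])
im=viewer.snapshot("top")[150:240,195:295]
cv2.imwrite('pics/t3.png',cv2.resize(im[:,:,::-1],(0,0),fx=6.5,fy=6.5,interpolation=cv2.INTER_CUBIC))
E
```

```text
[518.61196827  19.65921326   6.54630237] [-2.7377264   0.0929323   1.53059083]
```

View pics/t3.png

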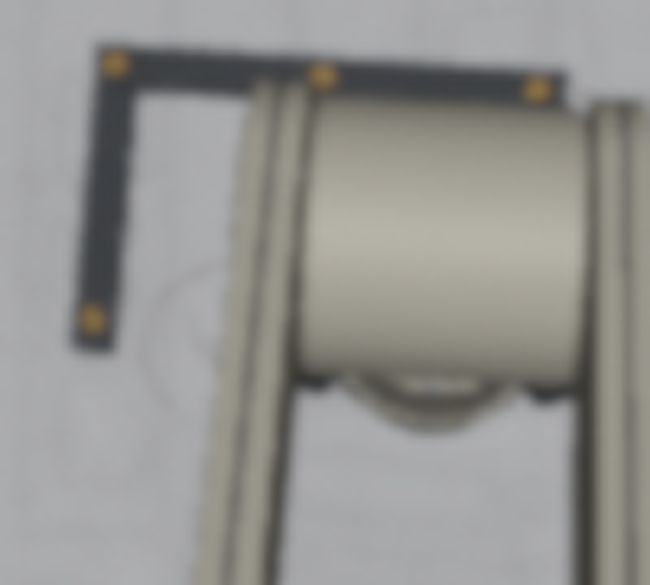

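The arm hides the block here. I'll continue by feel with a slow finish.

>>> carry_out:
  increments: [-0.015, 0, 0, 0, 0, 0, 0.18, -0.03, 0, 0, 0, 0, 0, 0.18, -0.04, 0, 0, 0, 0, 0, 0.18, -0.047, 0, 0, 0, 0, 0, 0.18, -0.05, 0, 0, 0, 0, 0, 0.18, -0.052, 0, 0, 0, 0, 0, 0.18, -0.054, 0, 0, 0, 0, 0, 0.18, -0.056, 0, 0, 0, 0, 0, 0.18, -0.058, 0, 0, 0, 0, 0, 0.18, -0.06, 0, 0, 0, 0, 0, 0.18]

```text
time: 5.4
tool_pos: [541.8, 18.3, 6.5]
tcp_rot: [180.0, 0.0, 176.4]
ft_force: [-1.8, -1.0, 0.4]
finger_gap: 50.9
grip_force: 0.8
```

>>> carry_out:
  increments: [-0.0015, 0, 0, 0, 0, 0, 0.18, -0.003, 0, 0, 0, 0, 0, 0.18, -0.0045, 0, 0, 0, 0, 0, 0.18, -0.006, 0, 0, 0, 0, 0, 0.18, -0.0075, 0, 0, 0, 0, 0, 0.18, -0.009, 0, 0, 0, 0, 0, 0.18, -0.0105, 0, 0, 0, 0, 0, 0.18, -0.012, 0, 0, 0, 0, 0, 0.18, -0.0135, 0, 0, 0, 0, 0, 0.18, -0.0135, 0, 0, 0, 0, 0, 0.18]

```text
time: 6.65
tool_pos: [544.4, 18.1, 5.9]
tcp_rot: [-180.0, -0.3, 176.4]
ft_force: [-15.1, 1.6, 11.2]
finger_gap: 50.4
grip_force: 7.3
```

The block met the long stop at 15 N. Now I'll back off, rise, and go round to its right side.

>>> carry_out:
  increments: [0.03, 0, 0, 0, 0, 0, 0.18, 0.08, 0, -0.05, 0, 0, 0.03, 0.18, 0.08, -0.05, -0.2, 0, 0, 0.06, 0.18, 0.05, -0.15, -0.28, 0, 0, 0.09, 0.18, 0, -0.27, -0.28, 0, 0, 0.12, 0.18, -0.1, -0.38, -0.28, 0, 0, 0.15, 0.18, -0.15, -0.38, -0.28, 0, 0, 0.18, 0.18, -0.15, -0.38, -0.28, 0, 0, 0.21, 0.18, -0.15, -0.38, -0.28, 0, 0, 0.235, 0.18, -0.15, -0.38, -0.28, 0, 0, 0.25, 0.18]

```text
time: 7.9
tool_pos: [597.5, -137.7, 118.5]
tcp_rot: [179.9, 0.0, 86.1]
ft_force: [-0.4, 0.0, 0.2]
finger_gap: 50.4
grip_force: 0.0
```

```bash
python3 - <<'E'
from bench import sense, viewer
import cv2,numpy as np
print(sense()['tool_pos'],sense()['tcp_rot'])
im=viewer.snapshot("top")[140:240,195:320]
cv2.imwrite('pics/t4.png',cv2.resize(im[:,:,::-1],(0,0),fx=6,fy=6,interpolation=cv2.INTER_CUBIC))
E
```

```text
[ 597.5480254  -137.74270762  118.45992416] [1.79946523e+02 1.39504518e-02 8.61179098e+01]
```

View pics/t4.png

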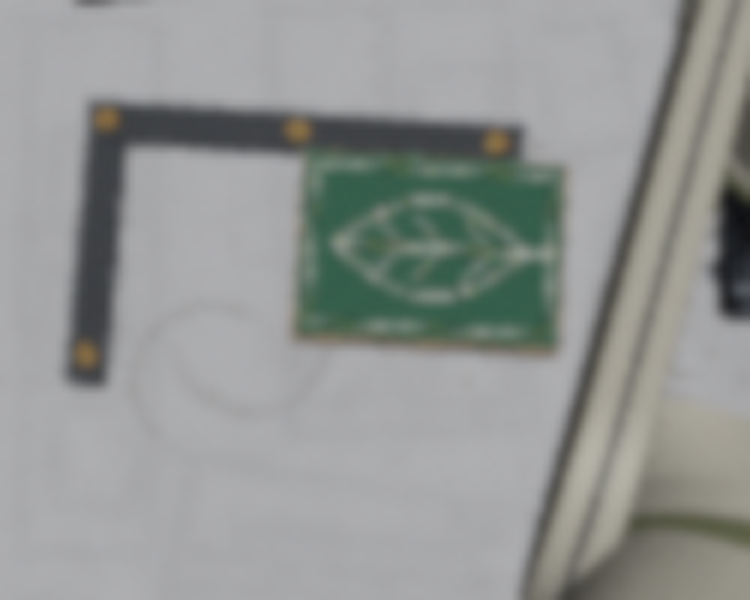

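The block lies flat along the long stop: its far edge runs parallel to the bar at (305,150)–(565,165), and its left end at x≈300 is about 85 mm from the short stop. Now I'll descend on the right and push left.

>>> carry_out:
  increments: [0, -0.0125, 0.1, 0, 0, 0, 0.18, 0, -0.0125, 0.2, 0, 0, 0, 0.18, 0, -0.0125, 0.26, 0, 0, 0, 0.18, 0, -0.0125, 0.28, 0, 0, 0, 0.18, 0.03, -0.0125, 0.28, 0, 0, 0, 0.18, 0.07, -0.0125, 0.28, 0, 0, 0, 0.18, 0.1, -0.0125, 0.28, 0, 0, 0, 0.18, 0.13, -0.0125, 0.28, 0, 0, 0, 0.18, 0.15, -0.0125, 0.28, 0, 0, 0, 0.18, 0.17, -0.0125, 0.28, 0, 0, 0, 0.18]

```text
time: 9.2
tool_pos: [597.0, -69.3, 6.9]
tcp_rot: [180.0, 0.0, 86.4]
ft_force: [-0.2, -2.0, 0.2]
finger_gap: 50.5
grip_force: 1.1
```

>>> carry_out:
  increments: [0.02, 0, 0, 0, 0, 0, 0.18, 0.045, 0, 0, 0, 0, 0, 0.18, 0.07, 0, 0, 0, 0, 0, 0.18, 0.095, 0, 0, 0, 0, 0, 0.18, 0.12, 0, 0, 0, 0, 0, 0.18, 0.145, 0, 0, 0, 0, 0, 0.18, 0.165, 0, 0, 0, 0, 0, 0.18, 0.18, 0, 0, 0, 0, 0, 0.18, 0.186, 0, 0, 0, 0, 0, 0.18, 0.19, 0, 0, 0, 0, 0, 0.18]

```text
time: 10.45
tool_pos: [601.5, 6.4, 6.4]
tcp_rot: [-180.0, 0.0, 86.4]
ft_force: [-0.5, -2.3, 1.3]
finger_gap: 50.5
grip_force: 1.0
```

>>> carry_out:
  increments: [0.0025, 0, 0, 0, 0, 0, 0.18, 0.005, 0, 0, 0, 0, 0, 0.18, 0.0075, 0, 0, 0, 0, 0, 0.18, 0.01, 0, 0, 0, 0, 0, 0.18, 0.0125, 0, 0, 0, 0, 0, 0.18, 0.015, 0, 0, 0, 0, 0, 0.18, 0.017, 0, 0, 0, 0, 0, 0.18, 0.019, 0, 0, 0, 0, 0, 0.18, 0.021, 0, 0, 0, 0, 0, 0.18, 0.021, 0, 0, 0, 0, 0, 0.18]

```text
time: 11.7
tool_pos: [601.9, 14.0, 6.5]
tcp_rot: [-180.0, 0.1, 86.4]
ft_force: [-1.3, -5.8, 0.9]
finger_gap: 50.4
grip_force: 3.0
```

>>> carry_out:
  increments: [0.0015, 0, 0, 0, 0, 0, 0.18, 0.003, 0, 0, 0, 0, 0, 0.18, 0.0045, 0, 0, 0, 0, 0, 0.18, 0.006, 0, 0, 0, 0, 0, 0.18, 0.0075, 0, 0, 0, 0, 0, 0.18, 0.009, 0, 0, 0, 0, 0, 0.18, 0.01, 0, 0, 0, 0, 0, 0.18, 0.01, 0, 0, 0, 0, 0, 0.18, 0.01, 0, 0, 0, 0, 0, 0.18, 0.01, 0, 0, 0, 0, 0, 0.18]

```text
time: 12.95
tool_pos: [601.7, 14.3, 6.5]
tcp_rot: [-179.9, 0.3, 86.3]
ft_force: [-5.4, -21.2, 4.6]
finger_gap: 50.3
grip_force: 11.2
```

It's seated against the short stop at 21 N. Now I'll back off, check the picture, and give a final nudge from the near side.

>>> carry_out:
  increments: [-0.03, 0, 0, 0, 0, 0, 0.18, -0.08, 0, -0.05, 0, 0, -0.03, 0.18, -0.08, -0.1, -0.15, 0, 0, -0.06, 0.18, -0.08, -0.2, -0.2, 0, 0, -0.09, 0.18, 0, -0.3, -0.2, 0, 0, -0.12, 0.18, 0.1, -0.3, -0.2, 0, 0, -0.15, 0.18, 0.19, -0.3, -0.2, 0, 0, -0.18, 0.18, 0.19, -0.3, -0.2, 0, 0, -0.21, 0.18, 0.19, -0.3, -0.2, 0, 0, -0.235, 0.18, 0.19, -0.3, -0.2, 0, 0, -0.25, 0.18]

```text
time: 14.2
tool_pos: [487.2, 102.9, 86.4]
tcp_rot: [180.0, -0.0, 176.7]
ft_force: [0.7, 0.0, -0.2]
finger_gap: 50.6
grip_force: 0.0
```

```bash
python3 - <<'E'
from bench import sense, viewer
import cv2,numpy as np
s=sense();print(s['tool_pos'],s['tcp_rot'])
a=np.radians(-3.66);d=np.array(s['tool_pos'])[:2]-[663.5,160.25];print(np.array([[np.cos(a),np.sin(a)],[-np.sin(a),np.cos(a)]])@d)
im=viewer.snapshot("top")[140:240,195:320]
cv2.imwrite('pics/t5.png',cv2.resize(im[:,:,::-1],(0,0),fx=6,fy=6,interpolation=cv2.INTER_CUBIC))
E
```

```text
[487.15276445 102.93977044  86.39706399] [ 1.79953564e+02 -1.35430815e-02  1.76650700e+02]
[-172.3291287   -68.45057559]
```

View pics/t5.png

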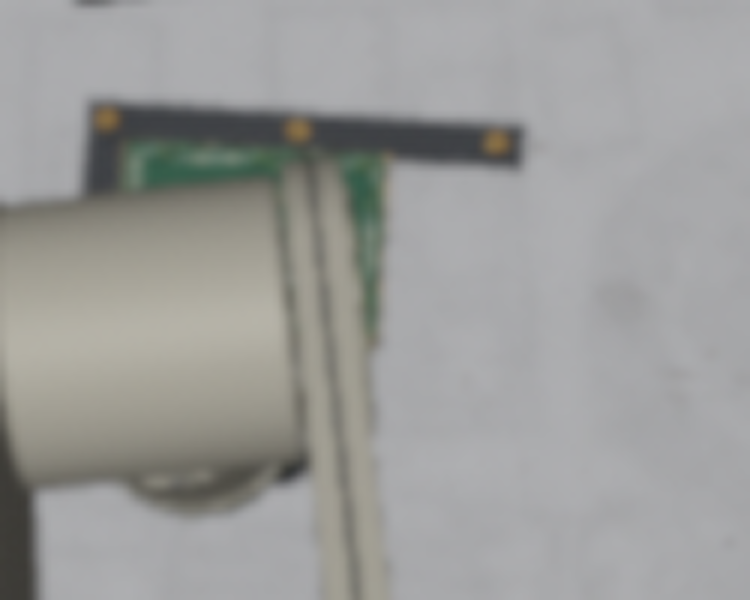

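The block shows tucked in the corner, its far edge on the bar and its left end at the short stop near (125,145). Final gentle nudge against the long stop.

>>> carry_out:
  increments: [0, -0.01, 0.1, 0, 0, 0, 0.18, 0, -0.01, 0.17, 0, 0, 0, 0.18, 0, -0.01, 0.2, 0, 0, 0, 0.18, -0.04, -0.01, 0.2, 0, 0, 0, 0.18, -0.09, -0.01, 0.2, 0, 0, 0, 0.18, -0.13, -0.01, 0.2, 0, 0, 0, 0.18, -0.145, -0.01, 0.2, 0, 0, 0, 0.18, -0.15, -0.01, 0.2, 0, 0, 0, 0.18, -0.154, -0.01, 0.2, 0, 0, 0, 0.18, -0.156, -0.01, 0.2, 0, 0, 0, 0.18]

```text
time: 15.5
tool_pos: [548.6, 94.3, 6.4]
tcp_rot: [-180.0, -0.1, 176.4]
ft_force: [-3.0, -0.6, 1.9]
finger_gap: 50.1
grip_force: 1.8
```

>>> carry_out:
  increments: [-0.0015, 0, 0, 0, 0, 0, 0.18, -0.003, 0, 0, 0, 0, 0, 0.18, -0.0045, 0, 0, 0, 0, 0, 0.18, -0.006, 0, 0, 0, 0, 0, 0.18, -0.0075, 0, 0, 0, 0, 0, 0.18, -0.0085, 0, 0, 0, 0, 0, 0.18, -0.0095, 0, 0, 0, 0, 0, 0.18, -0.0095, 0, 0, 0, 0, 0, 0.18, -0.0095, 0, 0, 0, 0, 0, 0.18, -0.0095, 0, 0, 0, 0, 0, 0.18]

```text
time: 16.75
tool_pos: [549.6, 94.3, 5.7]
tcp_rot: [-180.0, -0.4, 176.4]
ft_force: [-17.6, 1.4, 13.2]
finger_gap: 50.5
grip_force: 8.8
```

>>> carry_out:
  increments: [0.03, 0, 0, 0, 0, 0, 0.18, 0.1, 0, 0, 0, 0, 0, 0.18, 0.15, 0, -0.1, 0, 0, 0, 0.18, 0.15, -0.1, -0.2, 0, 0, 0, 0.18, 0.2, -0.25, -0.25, 0, 0, 0, 0.18, 0.2, -0.4, -0.25, 0, 0, 0, 0.18, 0.2, -0.5, -0.25, 0, 0, 0, 0.18, 0.2, -0.6, -0.25, 0, 0, 0, 0.18, 0.2, -0.6, -0.25, 0, 0, 0, 0.18, 0.2, -0.6, -0.25, 0, 0, 0, 0.18]

```text
time: 18.0
tool_pos: [458.1, -140.1, 106.4]
tcp_rot: [180.0, 0.0, 176.3]
ft_force: [0.2, 0.8, 0.7]
finger_gap: 50.2
grip_force: 0.0
```

```bash
python3 - <<'E'
from bench import sense, viewer
import cv2,numpy as np
s=sense();print(s['tool_pos'],s['ft_force'])
f=lambda im:cv2.resize(im[:,:,::-1],(0,0),fx=6,fy=6,interpolation=cv2.INTER_CUBIC)
cv2.imwrite('pics/t6.png',f(viewer.snapshot("top")[140:240,195:320]))
E
```

```text
[ 458.09761479 -140.0605764   106.42784697] [0.16950033 0.83378171 0.72178848]
```

View pics/t6.png

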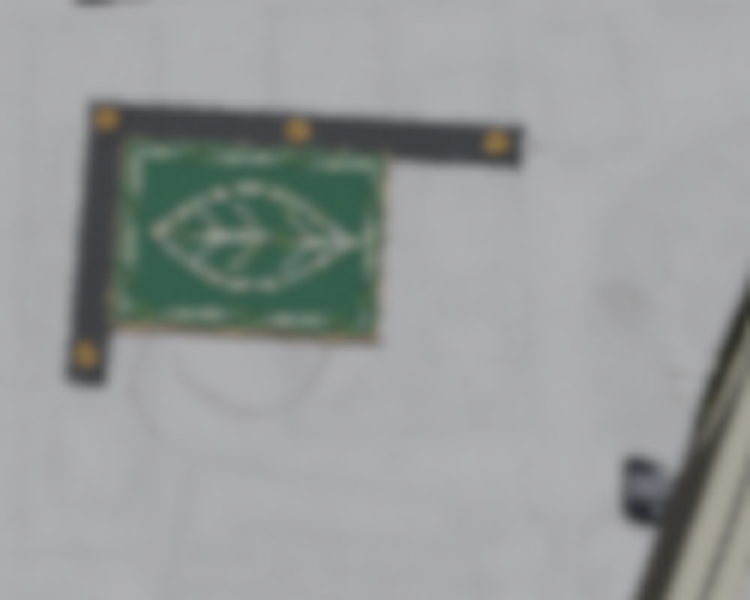

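The block sits flush and square in the corner: its left edge (125,140)–(110,325) runs along the short bar and its far edge along the long bar.

```bash
python3 -c "
from bench import order
print(order.hand_in())"
```

```text
the job is handed in; nothing more can be done
None
```

I pushed the block into the register corner and handed the job in at about 18 s; the hand-in returned no verdict. The last picture shows it square against both stops, the pushes met firm contact on each (about 18 N on the long stop, 21 N on the short), and the arm stayed clear of the bystanders.

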